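# Restack ion-lens spacers on the assembly arbor

### The arm

A 7-joint arm with a two-finger parallel gripper is mounted at the origin on the work surface. World frame = base frame: x ahead of the robot, y to its left, z up, the work surface at z = 0. Lengths are in m, angles in degrees, forces in N, time in s.
With the tool pointing down it reaches from about 0.425 to 0.875 m from the base axis. Payload 4.7 kg.
Tool frame: the origin (TCP) lies at the very end of the fingers, on their centre line; the grasp point (between the pads) lies env.hold_point_z behind it (env.hold_point_z is the distance from the TCP to the grasp point, in m); z points along the fingers, y is the line along which they close (so a half turn about z gives the same grasp; the last joint's range is limited). The gripper opens to 87 mm and grips with 3 to 60 N. Pads are 19 mm wide; open, the fingers measure 117 mm over their backs; the gripper's body (75 mm by 190 mm) begins 51 mm behind the grasp point.
Start: joints at [70.651, 18.392, -4.016, 83.108, 1.295, 78.541, -3.26], TCP at [0.224, -0.61, 0.223] pointing down, gripper open.
Joint ranges: [-163.93, 163.93], [-17.29, 119.83], [-79.2, 71.16], [3.27, 140.29], [-89.18, 269.18], [5.43, 117.66], [-154.24, 154.24]. Speed limits (degrees/s): [147.25, 147.25, 180, 180, 180, 180, 180].

### API

Orientations are given as [roll, pitch, yaw] about the fixed x, y, z axes, in that order (R = Rz(yaw) Ry(pitch) Rx(roll)).
In Python, from cell import env gives the robot as it stands.
- The arm moves only by the shell command python3 -m jog 'ROWS' [FORCE]. ROWS is JSON, a list of rows, each an object with "dp": the shift along the tool's x, y, z in cm, a list of three; "twist": the turn about the tool's z in degrees; "fingers": the opening, from 0 (shut) to 1 (fully open). A call has 1 to 8 rows; each row is the pose to reach, as a shift and turn from the pose commanded when the call began, along the tool's axes at that moment; what a row does not reach only later rows make up. A row lasts 1/8 s, in which the tool goes at most 62.5 mm and 10.7 degrees, less where a joint would pass 70% of its speed; a pose out of reach is approached as far as the arm can. A call with a gripper value outside its range is refused whole. The fingers move at their own pace and stop on an object; FORCE is the grip in N (left out, the last holds). Time passes only in rows, so rows that repeat a pose let the fingers close. It gives the time, the measured TCP pose, the force, the opening and the grip force at its end, in the units of the state.
- env.get_obs(): the state, without advancing time (a new reading comes with each control period).
- env.read_camera(name): name is "side" or "top"; returns a dict with "pixels" (384x512x3 uint8, blue, green, red), "depth" (384x512 float32, m along the optical axis (not along the pixel's ray), 0 where there is no reading), "fx", "fy", "cx", "cy" (pixels), "rvec" (rotation vector, rad) and "tvec" (3), from world to camera coordinates, as OpenCV has them. Camera axes: x right, y down, z forward; pixel columns grow to the right and rows downward; lengths in m; the calibration is good to about 2 mm. A picture is of the moment at which its call begins.
- env.sign_off(): hands the job in; it is judged then, once.
The state is a dict: "time_s": time; "qpos": joint angles; "joint_velocities": joint speeds; "effort": joint torques, N m; "tool_pos": TCP position; "tool_rot": TCP orientation; "force": force on the tool from outside, world axes, zero at the start; "wrist_torque": the same for the moment, N m; "grip_width": finger opening in m; "grasp_force": force on a finger pad.
Only numpy, scipy, OpenCV 4.12 (cv2) and the standard library are available. Lean on these libraries where they do the work, as an engineer would, in place of code of your own. Each camera call takes 0.05 s, during which the arm holds its last target. There are 200 camera calls.

### The job

The cleaned ion-lens spacers go back on the assembly arbor, thickest first: thread the thick white spacer ring over the upright pin and down onto the arbor's base, then the thin white one on top of it. Lower each ring in the gripper rather than dropping it down the pin, and leave the blue ring lying where it is.

Things in the scene. Friction and masses are not known exactly. Their poses are not given: they have to be found in the camera images.
- arbor: Fixed assembly arbor on the bench: a round grey metal base, 90 mm in diameter and 12 mm thick, with an upright steel pin of 14 mm diameter in its centre, rising 60 mm above the base (tip 72 mm above the bench, its last 10 mm tapering to 6 mm). Origin: centre of the base's underside, at bench height; z up along the pin.
- thick_spacer: The thick spacer: white ceramic ring lying flat on the bench, 54 mm outside diameter, 30 mm bore, 30 mm thick, about 0.18 kg. Origin: centre of its underside, on the ring's axis; z up along the axis.
- thin_spacer: The thin spacer: white ceramic ring lying flat on the bench, 54 mm outside diameter, 30 mm bore, 16 mm thick, about 0.1 kg. Origin: centre of its underside, on the ring's axis; z up along the axis.
- blue_ring: A blue plastic ring lying flat on the bench, 54 mm outside diameter, 30 mm bore, 22 mm thick; not wanted. Origin: centre of its underside; z up along the axis.
Things that resemble listed ones, but are neither listed nor needed, are in the scene too. What is shaped like the thin_spacer but yellow is not meant. What is shaped like the thick_spacer but turquoise is not meant.

How it is judged (in metres and radians):
On the way, in this order (a step that is already met when the one before it is completed fails the run):
1. the thick spacer, still held, has been lowered over the pin to within 15 mm of the base, before the thin one is on the pin (horizontal distance between thick_spacer and arbor below 0.012 m and angle between thick_spacer's own z axis and vertical below 0.17 rad and z of thick_spacer in the frame of arbor between 0.006 and 0.027 m and contact force between the fingers and thick_spacer above 0.3 N and horizontal distance between thin_spacer and arbor above 0.05 m), for 0.05 s.
2. the thin spacer, still held, has been lowered over the pin to within 15 mm of the thick one seated below (horizontal distance between each of thick_spacer, thin_spacer and arbor below 0.012 m and angle between each of thick_spacer, thin_spacer's own z axis and vertical below 0.17 rad and z of thick_spacer in the frame of arbor between 0.006 and 0.018 m and z of thin_spacer in the frame of arbor between 0.036 and 0.057 m and contact force between the fingers and thin_spacer above 0.3 N), for 0.05 s.
At the end, for the whole second after the job is handed in: Both white spacers are threaded on the arbor's pin and at rest, lying flat (within 10 degrees, centres within 12 mm of the pin's axis): the thick one down on the base and the thin one down on the thick one (each within 6 mm of its seated height); the blue ring is within 30 mm of where it started (horizontal distance between each of thick_spacer, thin_spacer and arbor below 0.012 m and angle between each of thick_spacer, thin_spacer's own z axis and vertical below 0.17 rad and z of thick_spacer in the frame of arbor between 0.006 and 0.018 m and z of thin_spacer in the frame of arbor between 0.036 and 0.048 m and linear speed of each of thick_spacer, thin_spacer below 0.02 m/s and distance of blue_ring from where it was at the start of the episode below 0.03 m); the robot touches nothing.
It fails at once if the blue ring is moved more than 30 mm from its place (distance of blue_ring from where it was at the start of the episode above 0.03 m).
It also fails if it takes over 56 s, if anything falls off the work surface, if the arm or the gripper's body presses on something with over 40 N, if the wrist force passes 120 N, or if a joint passes its speed limit or range.

## Working session

There is one attempt and no reset: what is moved stays moved. The work goes in short steps, Python scripts to look and compute and a shell command to move; the robot and the scene stay as the last step left them, time stands still between calls to the robot, and variables do not carry over. Pictures are saved under pics/ and viewed, at most 10 in all, crops included, and the job is handed in when it is done.

```bash
mkdir -p pics
python3 - <<'E'
from cell import env
import cv2,numpy as np
o=env.get_obs();print({k:np.round(v,3) for k,v in o.items()},env.hold_point_z)
for n in("top","side"):
    c=env.read_camera(n);cv2.imwrite(f"pics/{n}0.png",c["pixels"]);np.savez(f"{n}0.npz",**c)
    print(n,c["fx"],c["cx"],c["cy"],c["rvec"],c["tvec"])
E
```

```text
{'time_s': np.float64(0.0), 'qpos': array([70.65 , 18.441, -4.017, 83.176,  1.293, 78.54 , -3.26 ]), 'joint_velocities': array([-0.065,  0.038,  0.043,  0.043, -0.059,  0.029,  0.057]), 'effort': array([-0.0000e+00, -4.9130e+01, -4.0400e-01, -3.1253e+01, -6.4000e-02,
        4.4000e-02,  0.0000e+00]), 'tool_pos': array([ 0.224, -0.61 ,  0.221]), 'tool_rot': array([-1.79889e+02,  3.00000e-03,  2.01610e+01]), 'force': array([ 0.122, -0.124, -0.596]), 'wrist_torque': array([ 0.007, -0.015,  0.038]), 'grasp_force': np.float64(0.0), 'grip_width': np.float64(0.087)} 0.0187
top 454.2021364429064 251.39250610730642 189.23972394837153 [ 2.14183441 -2.09246701  0.21790468] [-0.00603501  0.54261913  0.81185972]
side 462.2937983312575 259.37524650077694 192.50473386454212 [ 0.57666606 -2.61236712  1.24885262] [0.47952414 0.13533664 1.02095845]
```

```bash
ls; python3 -c "
import cv2,numpy as np
"
```

```text
pics
side0.npz
top0.npz
```

View pics/top0.png

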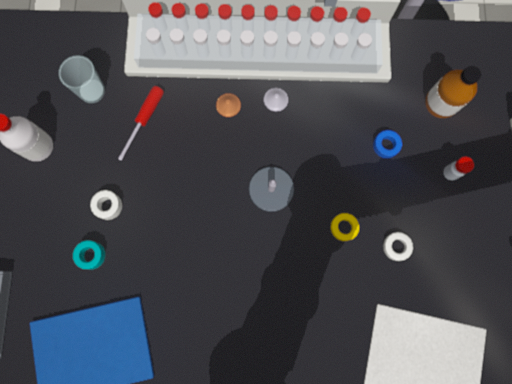

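View pics/side0.png

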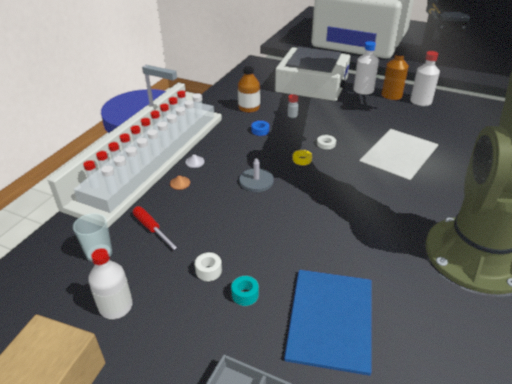

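The top view shows the left white ring at about (106,205), which looks thick. The right white ring is at (398,247) and looks thin. The arbor is at (271,188), blue at (388,143), yellow at (345,227) and turquoise at (88,255). The side view has the same rings at: white (208,266) and (326,142), arbor (256,178).

```bash
cat > h.py <<'E'
import cv2,numpy as np
def world(c):
    R=cv2.Rodrigues(np.array(c["rvec"]))[0]; d=np.array(c["depth"]); v,u=np.indices(d.shape)
    P=np.stack([(u-c["cx"])/c["fx"]*d,(v-c["cy"])/c["fy"]*d,d],-1)
    W=(P-np.array(c["tvec"]).ravel())@R; W[d==0]=np.nan
    return W
def win(c,u,v,r=26,zmin=.006):
    W=world(c)[max(v-r,0):v+r,max(u-r,0):u+r].reshape(-1,3); px=c["pixels"][max(v-r,0):v+r,max(u-r,0):u+r].reshape(-1,3)
    k=W[:,2]>zmin; return W[k],px[k]
def circ(P):
    (x,y),r=cv2.minEnclosingCircle((P[:,:2]*1000).astype(np.float32)); return np.round([x,y,r],1)
def ray(c,u,v,z):
    R=cv2.Rodrigues(np.array(c["rvec"]))[0]; o=-R.T@np.array(c["tvec"]).ravel()
    d=R.T@np.array([(u-c["cx"])/c["fx"],(v-c["cy"])/c["fy"],1]); return o+d*(z-o[2])/d[2]
def tri(ca,a,cb,b):
    pa,pb=[ray(c,*p,0) for c,p in((ca,a),(cb,b))]; qa,qb=[ray(c,*p,.1) for c,p in((ca,a),(cb,b))]
    da,db=(qa-pa),(qb-pb); s=np.linalg.lstsq(np.stack([da,-db],1),pb-pa,rcond=None)[0]
    A,B=pa+s[0]*da,pb+s[1]*db; return np.round((A+B)*500,1),round(np.linalg.norm(A-B)*1000,1)
E
python3 - <<'E'
from h import *
T=np.load("top0.npz");S=np.load("side0.npz")
for n,c,l in(("top",T,dict(thick=(106,205),thin=(398,247),yel=(345,227),blue=(388,143),turq=(88,255),arbor=(271,188))),("side",S,dict(thick=(208,266),thin=(326,142),yel=(302,157),blue=(261,128),turq=(245,290),arbor=(256,175)))):
  for k,(u,v) in l.items():
    P,px=win(c,u,v,26 if n=="top" else 18,.007); 
    med=np.median(P[:,:2],axis=0); P=P[np.linalg.norm(P[:,:2]-med,axis=1)<.06]
    zt=np.percentile(P[:,2],80 if k!="arbor" else 50); F=P[abs(P[:,2]-zt)<.004]
    print(n,k,len(P),"ztop",round(zt*1e3,1),"max",round(P[:,2].max()*1e3,1),"face circ",circ(F),"mean",np.round(F[:,:2].mean(0)*1e3,1))
    if k=="arbor":
        Q=P[P[:,2]>.02]; print("  pin",len(Q),np.round(Q.mean(0)*1e3,1),np.round(Q[Q[:,2]>.05].mean(0)*1e3,1))
# bore/face centre by colour mask contours, triangulated
def cen(c,u,v,r):
    g=c["pixels"][v-r:v+r,u-r:u+r].min(2); m=(g>100).astype(np.uint8)
    cs=max(cv2.findContours(m,cv2.RETR_EXTERNAL,cv2.CHAIN_APPROX_NONE)[0],key=cv2.contourArea)
    b=cv2.boundingRect(cs);M=cv2.moments(cs);return (u-r+M["m10"]/M["m00"],v-r+M["m01"]/M["m00"]),b
for k,a,b in(("thick",(106,205),(208,266)),("thin",(398,247),(326,142))):
    p,_=cen(T,*a,22);q,_=cen(S,*b,18);print(k,p,q,"tri silhouette centre",tri(T,p,S,q))
E
```

```text
top thick 555 ztop 30.6 max 34.1 face circ [511.9 292.4  27.1] mean [511.5 292.3]
top thin 450 ztop 17.1 max 20.1 face circ [ 444.2 -283.1   26.9] mean [ 443.6 -282.8]
top yel 427 ztop 17.1 max 20.5 face circ [ 480.1 -179.2   26.8] mean [ 479.6 -179.4]
top blue 470 ztop 22.6 max 25.8 face circ [ 652.1 -268.8   27.4] mean [ 651.6 -269.1]
top turq 583 ztop 30.6 max 34.7 face circ [413.4 317.3  26.9] mean [413.2 317. ]
top arbor 1522 ztop 11.8 max 73.0 face circ [553.8 -33.   45.1] mean [552.9 -32.8]
  pin 73 [551.2 -32.3  55.9] [552.5 -32.6  65.3]
side thick 541 ztop 30.4 max 33.7 face circ [510.9 292.8  27.9] mean [510.5 294.2]
side thin 166 ztop 16.8 max 20.9 face circ [ 446.  -282.4   29.8] mean [ 443.8 -280.9]
side yel 180 ztop 16.9 max 21.6 face circ [ 479.4 -178.1   28.8] mean [ 478.9 -177.3]
side blue 186 ztop 22.4 max 26.4 face circ [ 653.5 -268.    29.2] mean [ 651.1 -266.5]
side turq 596 ztop 30.5 max 33.8 face circ [413.1 317.5  27.9] mean [412.4 318.9]
side arbor 632 ztop 12.3 max 73.9 face circ [553.1 -32.   46.6] mean [551. -28.]
  pin 85 [551.9 -28.9  47.9] [551.9 -29.2  62. ]
thick (105.43777934603622, 204.72806398494473) (208.14869791666666, 266.16692708333335) tri silhouette centre (array([511.6, 293.7,  17.2]), np.float64(1.2))
thin (398.0720512820513, 246.33102564102563) (326.31101813110183, 141.56903765690376) tri silhouette centre (array([ 444.1, -284.4,    8.6]), np.float64(0.7))
```

```bash
cat > go.py <<'E'
import sys
from cell import env
import numpy as np
from scipy.spatial.transform import Rotation as R
o=env.get_obs(); p=np.array(o["tool_pos"]); r=R.from_euler("xyz",o["tool_rot"],degrees=True)
print("t",round(o["time_s"],2),"tcp",np.round(p*1e3,1),"rot",np.round(o["tool_rot"],1),"w",round(o["grip_width"],4),"gf",round(o["grasp_force"],1),"F",np.round(o["force"],1),"q",np.round(o["qpos"]))
a=[float(x) for x in sys.argv[1:]]
for i in range(0,len(a),3): print("goal",a[i:i+3],"dp cm",np.round(r.inv().apply(np.array(a[i:i+3])/1e3-p)*100,2))
E
python3 go.py 500 -200 200  511.5 292.7 120
```

```text
t 0.1 tcp [ 223.8 -609.7  221.6] rot [-179.9    0.    20.2] w 0.0872 gf 0.0 F [ 0.   0.2 -0.3] q [71. 18. -4. 83.  1. 79. -3.]
goal [500.0, -200.0, 200.0] dp cm [ 40.05 -28.94   2.2 ]
goal [511.5, 292.7, 120.0] dp cm [ 58.11 -74.78  10.28]
```

```bash
python3 -m jog '[{"dp":[5,-3.6,0.3],"fingers":1},{"dp":[10,-7.2,0.6],"fingers":1},{"dp":[15,-10.8,0.9],"fingers":1},{"dp":[20,-14.4,1.2],"fingers":1},{"dp":[25,-18,1.4],"fingers":1},{"dp":[30,-21.6,1.6],"fingers":1},{"dp":[35,-25.2,1.9],"fingers":1},{"dp":[40,-29,2.2],"fingers":1}]' 30; python3 go.py 511.5 292.7 120
```

```text
t 0.1 tcp [ 223.8 -609.7  221.6] rot [-179.9    0.    20.2] w 0.0872 gf 0.0 F [ 0.   0.2 -0.3] q [71. 18. -4. 83.  1. 79. -3.]
goal [511.5, 292.7, 120.0] dp cm [ 58.11 -74.78  10.28]validation failed for argument at $[0]...
```

```bash
python3 -m jog '[{"dp":[5,-3.6,0.3],"twist":0,"fingers":1},{"dp":[10,-7.2,0.6],"twist":0,"fingers":1},{"dp":[15,-10.8,0.9],"twist":0,"fingers":1},{"dp":[20,-14.4,1.2],"twist":0,"fingers":1},{"dp":[25,-18,1.4],"twist":0,"fingers":1},{"dp":[30,-21.6,1.6],"twist":0,"fingers":1},{"dp":[35,-25.2,1.9],"twist":0,"fingers":1},{"dp":[40,-29,2.2],"twist":0,"fingers":1}]' 30; python3 go.py 511.5 292.7 120
```

```text
time_s: 1.1
tool_pos: [0.4999, -0.1988, 0.2003]
tool_rot: [180.0, 0.0, 20.1]
force: [0.4, -0.7, -0.5]
grip_width: 0.0871
grasp_force: 0.0
t 1.1 tcp [ 499.9 -198.8  200.3] rot [180.    0.   20.1] w 0.0871 gf 0.0 F [ 0.4 -0.7 -0.5] q [ 42.   7. -25. 100.   3.  74. -53.]
goal [511.5, 292.7, 120.0] dp cm [ 18.01 -45.75   8.01]
```

```bash
python3 -m jog '[{"dp":[2.2,-5.7,0],"twist":0,"fingers":1},{"dp":[4.5,-11.4,0],"twist":0,"fingers":1},{"dp":[6.7,-17.2,0],"twist":0,"fingers":1},{"dp":[9,-22.9,0],"twist":0,"fingers":1},{"dp":[11.2,-28.6,2],"twist":0,"fingers":1},{"dp":[13.5,-34.3,4],"twist":0,"fingers":1},{"dp":[15.8,-40,6],"twist":0,"fingers":1},{"dp":[18,-45.7,8],"twist":0,"fingers":1}]'; python3 go.py 511.5 292.7 5
```

```text
time_s: 2.1
tool_pos: [0.5107, 0.2844, 0.1221]
tool_rot: [180.0, 0.0, 20.1]
force: [0.1, -0.3, -0.1]
grip_width: 0.0871
grasp_force: 0.0
t 2.1 tcp [510.7 284.4 122.1] rot [180.    0.   20.1] w 0.0871 gf 0.0 F [ 0.1 -0.3 -0.1] q [   6.   20.  -45.   99.   15.   68. -113.]
goal [511.5, 292.7, 5.0] dp cm [ 0.36 -0.76 11.71]
```

```bash
python3 -m jog '[{"dp":[0,0,2],"twist":0,"fingers":1},{"dp":[0,0,5],"twist":0,"fingers":1},{"dp":[0,0,7],"twist":0,"fingers":1},{"dp":[0,0,7],"twist":0,"fingers":1}]'
python3 - <<'E'
from h import *
from cell import env
for n,u,v in(("top",106,205),("side",208,266)):
    c=env.read_camera(n);cv2.imwrite(f"pics/{n}1.png",c["pixels"])
E
cd pics; python3 -c "
import cv2
a=cv2.imread('top1.png')[130:280,30:230];b=cv2.imread('side1.png')[170:320,110:310]
cv2.imwrite('c1.png',cv2.resize(cv2.hconcat([a,b]),(800,300)))"; cd ..;python3 go.py 511.5 292.7 5
```

```text
time_s: 2.6
tool_pos: [0.5098, 0.2814, 0.0512]
tool_rot: [180.0, 0.2, 20.1]
force: [-0.0, 0.3, 1.3]
grip_width: 0.0871
grasp_force: 0.0
t 2.7 tcp [511.2 282.8  53.6] rot [180.   -0.   20.1] w 0.0873 gf 0.0 F [-0.5 -0.6  0.6] q [   4.   24.  -43.  102.   19.   61. -116.]
goal [511.5, 292.7, 5.0] dp cm [ 0.36 -0.92  4.86]
```

View pics/c1.png

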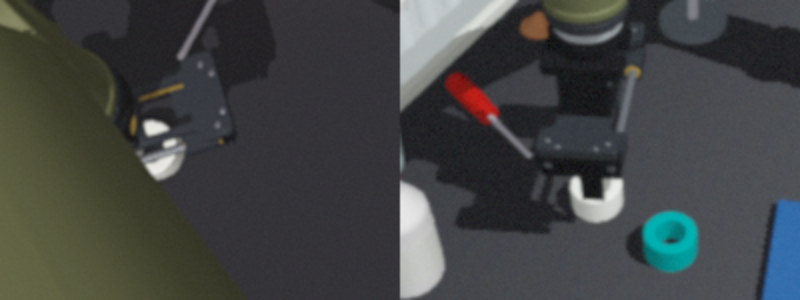

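The crop shows the gripper above the white ring (around (595,200) in the side half), and the turquoise ring is well clear. The TCP reads 9 mm short in tool -y, so I'll correct that, then descend and close.

```bash
python3 -m jog '[{"dp":[0.4,-0.9,0],"twist":0,"fingers":1},{"dp":[0.4,-0.9,2],"twist":0,"fingers":1},{"dp":[0.4,-0.9,4],"twist":0,"fingers":1},{"dp":[0.4,-0.9,4.8],"twist":0,"fingers":1},{"dp":[0.4,-0.9,4.8],"twist":0,"fingers":1}]'; python3 go.py 511.5 292.7 5
```

```text
time_s: 3.32
tool_pos: [0.5105, 0.2924, 0.0036]
tool_rot: [180.0, 0.1, 20.2]
force: [-0.2, -0.1, -0.5]
grip_width: 0.0871
grasp_force: 0.0
t 3.33 tcp [510.5 292.4   3.6] rot [1.80e+02 1.00e-01 2.02e+01] w 0.0871 gf 0.0 F [-0.2 -0.1 -0.5] q [   1.   29.  -41.  103.   22.   56. -119.]
goal [511.5, 292.7, 5.0] dp cm [ 0.11  0.01 -0.14]
```

```bash
python3 -m jog '[{"dp":[0.1,0,-0.1],"twist":0,"fingers":0.5},{"dp":[0.1,0,-0.1],"twist":0,"fingers":0.5},{"dp":[0.1,0,-0.1],"twist":0,"fingers":0.5},{"dp":[0.1,0,-0.1],"twist":0,"fingers":0.5},{"dp":[0.1,0,-0.1],"twist":0,"fingers":0.5},{"dp":[0.1,0,-0.1],"twist":0,"fingers":0.5},{"dp":[0.1,0,-0.1],"twist":0,"fingers":0.5}]' 30; python3 go.py 511.5 292.7 125
```

```text
time_s: 4.2
tool_pos: [0.5125, 0.2932, 0.0062]
tool_rot: [180.0, -0.0, 20.2]
force: [0.1, -1.5, 2.9]
grip_width: 0.054
grasp_force: 30.0
t 4.2 tcp [512.5 293.2   6.2] rot [180.   -0.   20.2] w 0.054 gf 30.0 F [ 0.1 -1.5  2.9] q [   1.   29.  -41.  103.   22.   57. -119.]
goal [511.5, 292.7, 125.0] dp cm [ -0.1    0.02 -11.88]
```

```bash
python3 -m jog '[{"dp":[0,0,-2],"twist":0,"fingers":0.5},{"dp":[0,0,-5],"twist":0,"fingers":0.5},{"dp":[0,0,-8],"twist":0,"fingers":0.5},{"dp":[0,0,-11],"twist":0,"fingers":0.5},{"dp":[0,0,-13],"twist":0,"fingers":0.5},{"dp":[0,0,-13],"twist":0,"fingers":0.5}]'; python3 go.py 553.3 -32.5 125
```

```text
time_s: 4.95
tool_pos: [0.5131, 0.294, 0.1378]
tool_rot: [-180.0, -0.2, 20.2]
force: [-0.6, -0.7, -2.1]
grip_width: 0.054
grasp_force: 30.0
t 4.95 tcp [513.1 294.  137.8] rot [-180.    -0.2   20.2] w 0.054 gf 30.0 F [-0.6 -0.7 -2.1] q [   5.   20.  -45.   97.   15.   69. -113.]
goal [553.3, -32.5, 125.0] dp cm [-7.48 32.03  1.25]
```

```bash
python3 -m jog '[{"dp":[-0.8,3.5,0],"twist":0,"fingers":0.5},{"dp":[-2,8.5,0],"twist":0,"fingers":0.5},{"dp":[-3.2,13.5,0],"twist":0,"fingers":0.5},{"dp":[-4.4,18.5,0],"twist":0,"fingers":0.5},{"dp":[-5.5,23.5,0],"twist":0,"fingers":0.5},{"dp":[-6.7,28.5,0],"twist":0,"fingers":0.5},{"dp":[-7.5,32,0],"twist":0,"fingers":0.5},{"dp":[-7.5,32,0],"twist":0,"fingers":0.5}]'
python3 - <<'E'
from h import *
from cell import env
for n in("top","side"):
    c=env.read_camera(n);cv2.imwrite(f"pics/{n}2.png",c["pixels"]);np.savez(f"{n}2.npz",**c)
a=cv2.imread('pics/top2.png')[110:260,180:380];b=cv2.imread('pics/side2.png')[80:230,160:360]
cv2.imwrite('pics/c2.png',cv2.resize(cv2.hconcat([a,b]),(800,300)))
E
python3 go.py 553.3 -32.5 125
```

```text
time_s: 5.95
tool_pos: [0.5512, -0.0375, 0.1342]
tool_rot: [-180.0, 0.2, 19.8]
force: [1.0, -0.4, -1.4]
grip_width: 0.0541
grasp_force: 30.0
t 6.05 tcp [551.2 -32.5 134.8] rot [-1.799e+02  1.000e-01  2.010e+01] w 0.0541 gf 30.0 F [-0.5  1.3 -1.8] q [ 33.  13. -37. 102.   9.  67. -76.]
goal [553.3, -32.5, 125.0] dp cm [0.2  0.07 0.98]
```

View pics/c2.png

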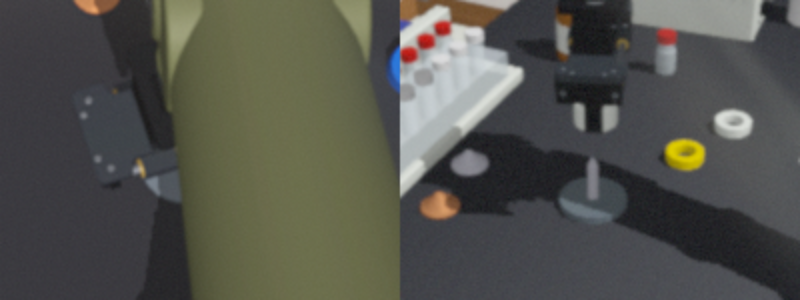

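The side half shows the held ring at crop (596,118), above the pin tip at (592,160) and lined up within tolerance. I'll lower it in stages.

```bash
python3 -m jog '[{"dp":[0.2,0,1],"twist":0,"fingers":0.5},{"dp":[0.2,0,3],"twist":0,"fingers":0.5},{"dp":[0.2,0,5],"twist":0,"fingers":0.5},{"dp":[0.2,0,6],"twist":0,"fingers":0.5},{"dp":[0.2,0,7],"twist":0,"fingers":0.5},{"dp":[0.2,0,8],"twist":0,"fingers":0.5},{"dp":[0.2,0,8],"twist":0,"fingers":0.5}]';  python3 go.py 553.3 -32.5 21
```

```text
time_s: 6.92
tool_pos: [0.5535, -0.0323, 0.0553]
tool_rot: [-180.0, 0.1, 20.2]
force: [-0.0, -0.4, -2.5]
grip_width: 0.0542
grasp_force: 30.0
t 6.92 tcp [553.5 -32.3  55.3] rot [-1.80e+02  1.00e-01  2.02e+01] w 0.0542 gf 30.0 F [-0.  -0.4 -2.5] q [ 31.  19. -35. 106.  13.  59. -79.]
goal [553.3, -32.5, 21.0] dp cm [-0.02  0.01  3.43]
```

```bash
python3 -m jog '[{"dp":[0,0,1],"twist":0,"fingers":0.5},{"dp":[0,0,2],"twist":0,"fingers":0.5},{"dp":[0,0,3],"twist":0,"fingers":0.5},{"dp":[0,0,3.4],"twist":0,"fingers":0.5},{"dp":[0,0,3.4],"twist":0,"fingers":0.5},{"dp":[0,0,3.55],"twist":0,"fingers":0.5},{"dp":[0,0,3.6],"twist":0,"fingers":0.5}]';  python3 go.py 553.3 -32.5 18.2
```

```text
time_s: 7.8
tool_pos: [0.5542, -0.0323, 0.0202]
tool_rot: [180.0, -0.0, 20.2]
force: [-0.1, 0.5, -2.3]
grip_width: 0.0539
grasp_force: 30.0
t 7.8 tcp [554.2 -32.3  20.2] rot [180.   -0.   20.2] w 0.0539 gf 30.0 F [-0.1  0.5 -2.3] q [ 30.  22. -35. 108.  15.  55. -81.]
goal [553.3, -32.5, 18.2] dp cm [-0.09 -0.02  0.2 ]
```

Still not touching; lower another 1–3 mm and watch the force.

```bash
python3 -m jog '[{"dp":[0,0,0.15],"twist":0,"fingers":0.5},{"dp":[0,0,0.25],"twist":0,"fingers":0.5},{"dp":[0,0,0.25],"twist":0,"fingers":0.5}]';  python3 go.py
```

```text
time_s: 8.18
tool_pos: [0.5542, -0.0323, 0.0182]
tool_rot: [180.0, 0.0, 20.2]
force: [-1.8, 0.6, 4.9]
grip_width: 0.0542
grasp_force: 30.0
t 8.18 tcp [554.2 -32.3  18.2] rot [180.    0.   20.2] w 0.0542 gf 30.0 F [-1.8  0.6  4.9] q [ 30.  22. -34. 108.  15.  55. -81.]
```

Contact felt: the ring is seated. Release and rise.

```bash
python3 -m jog '[{"dp":[0,0,0],"twist":0,"fingers":1},{"dp":[0,0,0],"twist":0,"fingers":1},{"dp":[0,0,0],"twist":0,"fingers":1},{"dp":[0,0,-2],"twist":0,"fingers":1},{"dp":[0,0,-6],"twist":0,"fingers":1},{"dp":[0,0,-10],"twist":0,"fingers":1},{"dp":[0,0,-12],"twist":0,"fingers":1},{"dp":[0,0,-12],"twist":0,"fingers":1}]';  python3 go.py 444 -283 130
```

```text
time_s: 9.18
tool_pos: [0.5551, -0.0324, 0.1392]
tool_rot: [179.9, -0.2, 20.1]
force: [-1.2, 0.1, -0.0]
grip_width: 0.0871
grasp_force: 0.0
t 9.18 tcp [555.1 -32.4 139.2] rot [179.9  -0.2  20.1] w 0.0871 gf 0.0 F [-1.2  0.1 -0. ] q [ 33.  13. -37. 102.   9.  67. -76.]
goal [444.0, -283.0, 130.0] dp cm [-19.07  19.7    0.91]
```

```bash
python3 -m jog '[{"dp":[-2.5,2.6,0],"twist":0,"fingers":1},{"dp":[-5.5,5.7,0],"twist":0,"fingers":1},{"dp":[-8.5,8.8,0],"twist":0,"fingers":1},{"dp":[-11.5,11.9,0],"twist":0,"fingers":1},{"dp":[-14.5,15,1],"twist":0,"fingers":1},{"dp":[-17.5,18,2],"twist":0,"fingers":1},{"dp":[-19.1,19.7,4],"twist":0,"fingers":1},{"dp":[-19.1,19.7,6],"twist":0,"fingers":1}]'
python3 - <<'E'
from h import *
from cell import env
for n in("top","side"):
    c=env.read_camera(n);cv2.imwrite(f"pics/{n}3.png",c["pixels"]);np.savez(f"{n}3.npz",**c)
a=cv2.imread('pics/top3.png')[130:280,250:450];b=cv2.imread('pics/side3.png')[80:230,190:390]
cv2.imwrite('pics/c3.png',cv2.resize(cv2.hconcat([a,b]),(800,300)))
for n,u,v in(("top",271,186),("side",256,172)):
    P,px=win(np.load(n+"3.npz"),u,v,16 if n=="top" else 14,.03);F=P[abs(P[:,2]-.042)<.004];print(n,len(F),np.median(F[:,2]),circ(F))
E
python3 go.py 444 -283 3
```

```text
time_s: 10.18
tool_pos: [0.4399, -0.285, 0.0749]
tool_rot: [-179.9, 0.1, 19.9]
force: [-0.4, 0.7, 0.0]
grip_width: 0.0867
grasp_force: 0.0
top 409 0.041719448116640245 [552.9 -32.3  27. ]
side 164 0.04198004310519002 [551.7 -30.5  27.2]
t 10.28 tcp [ 439.5 -281.8   73.6] rot [-179.6    0.2   20.1] w 0.087 gf 0.0 F [-0.8  0.7 -0.7] q [ 53.  12. -26. 110.   6.  60. -45.]
goal [444.0, -283.0, 3.0] dp cm [0.41 0.32 7.06]
```

View pics/c3.png

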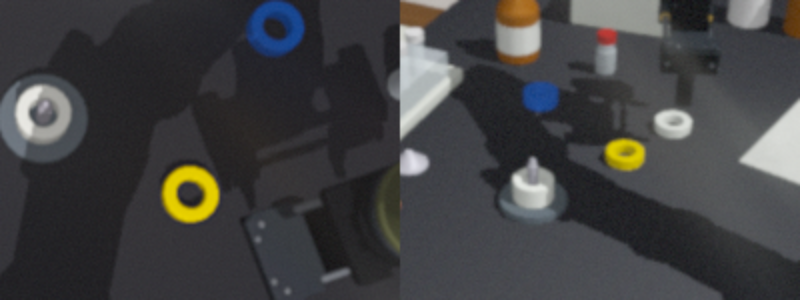

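The thick ring is on the pin at crop (42,112), its top at 42 mm, so it is seated. The thin ring lies untouched at (672,124) with the gripper above it. Now I'll descend to it.

```bash
python3 -m jog '[{"dp":[0.4,0.3,1],"twist":0,"fingers":1},{"dp":[0.4,0.3,3],"twist":0,"fingers":1},{"dp":[0.4,0.3,5],"twist":0,"fingers":1},{"dp":[0.4,0.3,5.8],"twist":0,"fingers":1},{"dp":[0.4,0.3,5.8],"twist":0,"fingers":1}]';  python3 go.py 444 -283 4
```

```text
time_s: 10.9
tool_pos: [0.4476, -0.2841, 0.0193]
tool_rot: [-180.0, 0.0, 20.2]
force: [0.1, 0.4, -0.1]
grip_width: 0.0872
grasp_force: 0.0
t 10.9 tcp [ 447.6 -284.1   19.3] rot [-180.     0.    20.2] w 0.0872 gf 0.0 F [ 0.1  0.4 -0.1] q [ 52.  17. -25. 112.   9.  53. -47.]
goal [444.0, -283.0, 4.0] dp cm [-0.3  -0.22  1.53]
```

```bash
python3 -m jog '[{"dp":[-0.3,-0.2,0.8],"twist":0,"fingers":1},{"dp":[-0.3,-0.2,1.5],"twist":0,"fingers":1},{"dp":[-0.3,-0.2,1.5],"twist":0,"fingers":0.5},{"dp":[-0.3,-0.2,1.5],"twist":0,"fingers":0.5},{"dp":[-0.3,-0.2,1.5],"twist":0,"fingers":0.5},{"dp":[-0.3,-0.2,1.5],"twist":0,"fingers":0.5},{"dp":[-0.3,-0.2,1.5],"twist":0,"fingers":0.5},{"dp":[-0.3,-0.2,1.5],"twist":0,"fingers":0.5}]' 30;  python3 go.py 444 -283 130
```

```text
time_s: 11.9
tool_pos: [0.444, -0.2838, 0.0047]
tool_rot: [180.0, -0.0, 20.2]
force: [-0.6, 0.1, 1.4]
grip_width: 0.0528
grasp_force: 30.0
t 11.9 tcp [ 444.  -283.8    4.7] rot [180.   -0.   20.2] w 0.0528 gf 30.0 F [-0.6  0.1  1.4] q [ 52.  18. -25. 112.  10.  51. -48.]
goal [444.0, -283.0, 130.0] dp cm [  0.02  -0.07 -12.53]
```

```bash
python3 -m jog '[{"dp":[0,0,-2],"twist":0,"fingers":0.5},{"dp":[0,0,-5],"twist":0,"fingers":0.5},{"dp":[0,0,-8],"twist":0,"fingers":0.5},{"dp":[0,0,-11],"twist":0,"fingers":0.5},{"dp":[0,0,-13],"twist":0,"fingers":0.5},{"dp":[0,0,-13],"twist":0,"fingers":0.5}]'; python3 go.py 553.3 -32.5 125
```

```text
time_s: 12.65
tool_pos: [0.4448, -0.2841, 0.1358]
tool_rot: [179.8, -0.1, 20.2]
force: [1.1, -1.0, -1.1]
grip_width: 0.0531
grasp_force: 30.0
t 12.65 tcp [ 444.8 -284.1  135.8] rot [ 1.798e+02 -1.000e-01  2.020e+01] w 0.0531 gf 30.0 F [ 1.1 -1.  -1.1] q [ 54.   9. -26. 106.   4.  66. -44.]
goal [553.3, -32.5, 125.0] dp cm [ 18.86 -19.89   1.05]
```

```bash
python3 -m jog '[{"dp":[2,-2.1,0],"twist":0,"fingers":0.5},{"dp":[5,-5.3,0],"twist":0,"fingers":0.5},{"dp":[8,-8.5,0],"twist":0,"fingers":0.5},{"dp":[11,-11.6,0],"twist":0,"fingers":0.5},{"dp":[14,-14.8,0],"twist":0,"fingers":0.5},{"dp":[17,-18,0],"twist":0,"fingers":0.5},{"dp":[18.9,-19.9,0],"twist":0,"fingers":0.5},{"dp":[18.9,-19.9,0],"twist":0,"fingers":0.5}]'
python3 - <<'E'
from h import *
from cell import env
c=env.read_camera("side");cv2.imwrite('pics/c4.png',cv2.resize(c["pixels"][80:230,160:360],(800,600),interpolation=cv2.INTER_CUBIC))
E
python3 go.py 553.3 -32.5 60
```

```text
time_s: 13.65
tool_pos: [0.5523, -0.0285, 0.133]
tool_rot: [-179.9, 0.1, 20.4]
force: [-1.0, -0.0, -0.7]
grip_width: 0.0527
grasp_force: 30.0
t 13.7 tcp [551.9 -30.8 133. ] rot [-1.799e+02  1.000e-01  2.030e+01] w 0.0526 gf 30.0 F [ 0.1 -0.6 -1.3] q [ 34.  14. -38. 102.   9.  67. -76.]
goal [553.3, -32.5, 60.0] dp cm [0.09 0.22 7.3 ]
```

View pics/c4.png

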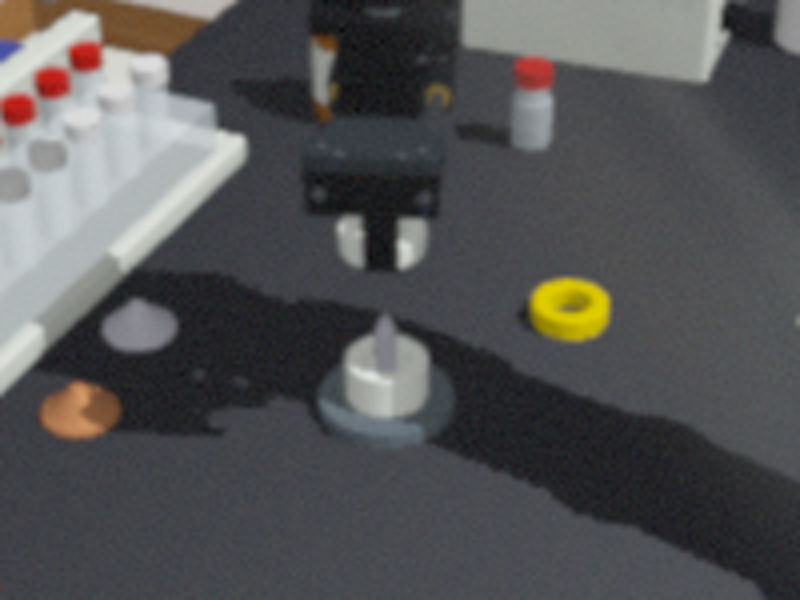

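The held thin ring, at (383,240), sits above the pin tip at (386,318), well aligned. I'll lower it in stages.

```bash
python3 -m jog '[{"dp":[0.1,0.1,1],"twist":0,"fingers":0.5},{"dp":[0.1,0.1,3],"twist":0,"fingers":0.5},{"dp":[0.1,0.1,4.5],"twist":0,"fingers":0.5},{"dp":[0.1,0.1,6],"twist":0,"fingers":0.5},{"dp":[0.1,0.1,7.3],"twist":0,"fingers":0.5},{"dp":[0.1,0.1,7.3],"twist":0,"fingers":0.5}]';  python3 go.py 553.3 -32.5 48.5
```

```text
time_s: 14.45
tool_pos: [0.5531, -0.0322, 0.0601]
tool_rot: [-179.9, 0.1, 20.2]
force: [0.1, -0.0, -1.4]
grip_width: 0.0525
grasp_force: 30.0
t 14.45 tcp [553.1 -32.2  60.1] rot [-1.799e+02  1.000e-01  2.020e+01] w 0.0525 gf 30.0 F [ 0.1 -0.  -1.4] q [ 32.  19. -36. 106.  13.  59. -79.]
goal [553.3, -32.5, 48.5] dp cm [0.01 0.04 1.16]
```

```bash
python3 -m jog '[{"dp":[0,0,0.6],"twist":0,"fingers":0.5},{"dp":[0,0,1],"twist":0,"fingers":0.5},{"dp":[0,0,1.2],"twist":0,"fingers":0.5},{"dp":[0,0,1.35],"twist":0,"fingers":0.5},{"dp":[0,0,1.35],"twist":0,"fingers":0.5}]';  python3 go.py
```

```text
time_s: 15.08
tool_pos: [0.554, -0.0323, 0.048]
tool_rot: [180.0, 0.0, 20.2]
force: [0.0, -0.3, -0.2]
grip_width: 0.0529
grasp_force: 30.0
t 15.07 tcp [554.  -32.3  48. ] rot [180.    0.   20.2] w 0.0529 gf 30.0 F [ 0.  -0.3 -0.2] q [ 32.  20. -36. 107.  13.  58. -80.]
```

```bash
python3 -m jog '[{"dp":[0,0,0.1],"twist":0,"fingers":0.5},{"dp":[0,0,0.2],"twist":0,"fingers":0.5},{"dp":[0,0,0.2],"twist":0,"fingers":0.5}]';  python3 go.py
```

```text
time_s: 15.45
tool_pos: [0.5542, -0.0323, 0.0467]
tool_rot: [180.0, -0.0, 20.2]
force: [-2.1, 0.4, 4.5]
grip_width: 0.0525
grasp_force: 30.0
t 15.45 tcp [554.2 -32.3  46.7] rot [180.   -0.   20.2] w 0.0525 gf 30.0 F [-2.1  0.4  4.5] q [ 32.  20. -36. 107.  14.  58. -80.]
```

Seated with contact; release, rise and back off for a check.

```bash
python3 -m jog '[{"dp":[0,0,0],"twist":0,"fingers":1},{"dp":[0,0,0],"twist":0,"fingers":1},{"dp":[0,0,0],"twist":0,"fingers":1},{"dp":[0,0,-2],"twist":0,"fingers":1},{"dp":[0,0,-6],"twist":0,"fingers":1},{"dp":[0,0,-10],"twist":0,"fingers":1},{"dp":[-4,4,-12],"twist":0,"fingers":1},{"dp":[-8,8,-12],"twist":0,"fingers":1}]' && python3 -m jog '[{"dp":[-5,5,0],"twist":0,"fingers":1},{"dp":[-9,9,0],"twist":0,"fingers":1},{"dp":[-9,9,0],"twist":0,"fingers":1},{"dp":[-9,9,0],"twist":0,"fingers":1}]'
python3 - <<'E'
from h import *
from cell import env
I=[]
for n,u,v in(("top",271,186),("side",256,168)):
    c=env.read_camera(n);P,px=win(c,u,v,18 if n=="top" else 15,.03);F=P[abs(P[:,2]-.058)<.004];print(n,len(F),np.median(F[:,2]),circ(F))
    I.append(c["pixels"][100:250,180:380])
cv2.imwrite('pics/c5.png',cv2.resize(cv2.hconcat(I),(800,300)))
E
```

```text
time_s: 16.45
tool_pos: [0.508, -0.1357, 0.1698]
tool_rot: [179.8, -0.3, 20.3]
force: [0.4, -0.6, -0.8]
grip_width: 0.0868
grasp_force: 0.0
time_s: 16.95
tool_pos: [0.4536, -0.25, 0.1671]
tool_rot: [180.0, -0.1, 20.1]
force: [0.2, 0.6, 0.6]
grip_width: 0.087
grasp_force: 0.0
top 428 0.05760874696356923 [553.8 -31.5  27. ]
side 168 0.057923002354932494 [553.9 -30.3  28.3]
```

View pics/c5.png

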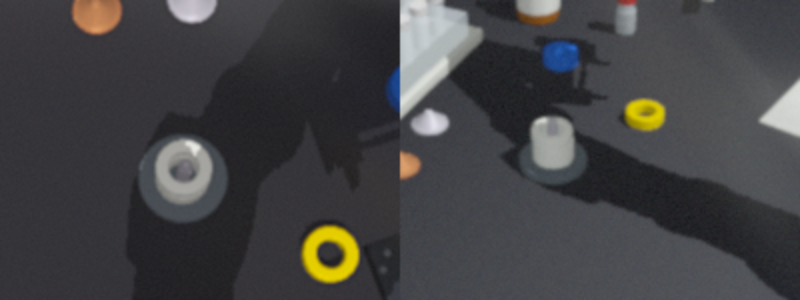

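Both rings are stacked on the pin (crop (184,170) and (552,142)). The top face is at 58 mm, flat and centred, and the blue ring is untouched.

```bash
python3 -c "
from cell import env
print(env.sign_off())"
```

```text
the job is handed in; nothing more can be done
None
```

Both white spacers are on the arbor, the thick one on the base and the thin one on top; each was lowered in the gripper, the blue ring was left alone, and the job was handed in at about 17 s (it returned no verdict).

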